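# Square up a gearbox cover and cap it

## Robot

A 7-joint arm with a two-finger parallel gripper is mounted at the origin on the work surface. World frame = base frame: x ahead of the robot, y to its left, z up, the work surface at z = 0. Lengths are in m, angles in rad, forces in N, time in s.
With the tool pointing down it reaches from about 0.35 to 0.9 m from the base axis. Payload 7.2 kg.
Tool frame: the origin (TCP) lies on the centre line of the jaws, within the pads' length; the fingertips stand 25 mm ahead of it and the grasp point (between the pads) lies 6 mm ahead of it; z points along the fingers, y is the line along which they close (so a half turn about z gives the same grasp; the last joint's range is limited). The gripper opens to 88 mm and grips with 3 to 60 N. Pads are 20 mm wide; open, the fingers measure 115 mm over their backs; the gripper's body (75 mm by 178 mm) begins 61 mm behind the grasp point.
Start: joints at [1.046, 0.411, -0.013, 1.596, 0.006, 1.134, -0.082], TCP at [0.276, -0.561, 0.248] pointing down, gripper open.
Joint ranges: [-2.95, 2.95], [-0.29, 1.99], [-1.47, 1.44], [0.14, 2.54], [-1.03, 4.17], [0.13, 1.85], [-2.86, 2.86]. Speed limits (rad/s): [2.39, 2.39, 3.01, 3.01, 3.14, 3.14, 3.14].

## Interface

Orientations are given as a unit quaternion [x, y, z, w].
In Python, from workcell import arm gives the robot as it stands.
- The arm moves only by the tool send_rows, never from a script. Its argument "commands" is a list of rows, each a list of 3 entries, a list of its own where there are three numbers: the turn, a rotation vector about the tool's x, y, z normalised to -1 to 1, where 1 is 90 degrees, then the shift along the tool's x, y, z normalised to -1 to 1, where 1 is 40 cm, then the opening, from 0 (shut) to 1 (fully open). In form: [[[ax, ay, az], [tx, ty, tz], claw], ...]. A call has 1 to 20 rows; each row shifts and turns the commanded pose from where the row before left it, along the tool's axes as they then stand; what a row does not reach is not made up. A row lasts 1/12 s, in which the tool goes at most 41.7 mm and 7.16 degrees, less where a joint would pass 70% of its speed; a pose out of reach is approached as far as the arm can. A call with a number of a shift or a turn outside -1 to 1 is refused whole. A call with a gripper value outside its range is refused whole. The fingers move at their own pace and stop on an object; "grip_force" is the grip in N (left out, the last holds). Time passes only in rows, so rows that do not move let the fingers close. It gives the time, the measured TCP pose, the force, the opening and the grip force at its end, in the units of the state.
- arm.get_state(): the state, without advancing time (a new reading comes with each control period).
- arm.snapshot(name): name is "scene" or "side" or "wrist"; returns the picture (420x560x3 uint8, red, green, blue); there is no depth.
- arm.camera_model(name): a dict with "K" (3x3 intrinsics, pixels), "D" ([k1, k2, p1, p2, k3] as OpenCV has them; the pictures are not rectified), "extrinsics" (4x4, takes a point from world to camera coordinates); the wrist camera has in their place "tool_from_camera" (4x4, takes a point from camera to tool coordinates, whose origin is the TCP and whose axes are the flange's). Camera axes: x right, y down, z forward; pixel columns grow to the right and rows downward; lengths in m; the calibration is good to about 2 mm. A picture is of the moment at which its call begins: read the wrist's pose just before it. camera_model takes no time and is no camera call.
- arm.sign_off(): hands the job in; it is judged then, once.
The state is a dict: "time_s": time; "qpos": joint angles; "joint_velocities": joint speeds; "tau": joint torques, N m; "eef_pos": TCP position; "ee_rot": TCP orientation; "ft_force": force on the tool from outside, world axes, zero at the start; "torque": the same for the moment, N m; "width": finger opening in m; "gripper_force": force on a finger pad.
Only numpy, scipy, OpenCV 4.12 (cv2) and the standard library are available. Lean on these libraries where they do the work, as an engineer would, in place of code of your own. Each camera call takes 0.05 s, during which the arm holds its last target. There are 200 camera calls.

## Task

The red cover plate has been left skewed on the green gearbox housing: slide it square, without lifting it off, until its edges are flush with the housing all round, and let go of it. Then take the one bearing cap whose flange is the same diameter as the round bright pad on the cover and set it down, centred on that pad, edges in line, without dropping it or shifting the cover. Leave the other caps, the tools and the rest of the bench as they are.

Things in the scene. Friction and masses are not known exactly. Their poses are not given: they have to be found in the camera images.
- housing: green hollow gearbox housing, fixed to the bench: 120 mm (its x) by 100 mm (its y), 70 mm high, open at the top with a flat rim 18 mm wide. A mounting foot 12 mm high sticks out 15 mm beyond both x ends at the bottom. Origin: centre of the underside on the bench; z up
- cover: loose red cover plate, 120 mm (its x) by 100 mm (its y) and 12 mm thick, about 0.4 kg, lying skewed on the housing's rim and sticking out past its +x end. In its middle stands a round bright pad 58 mm across and 3 mm high. Origin: centre of the underside, so the pad's face is 15 mm above it; z up. Flush means its origin 70 mm above the housing's, with x and y axes in line (either way round)
- cap_medium: bare aluminium bearing cap standing upright on a black mat: round flange 58 mm across and 8 mm thick, on it a round hub 32 mm across and 26 mm high (34 mm in all). Origin: centre of the flange's underside, z up along the axis. The three caps lie in a row on the mat (4 mm thick) in any order, alike but for the flange diameter; this is the middle one, the one that matches the pad; about 0.2 kg
- cap_small: bare aluminium bearing cap standing upright on a black mat: round flange 48 mm across and 8 mm thick, on it a round hub 32 mm across and 26 mm high (34 mm in all). Origin: centre of the flange's underside, z up along the axis. The three caps lie in a row on the mat (4 mm thick) in any order, alike but for the flange diameter; this is the small one: leave it
- cap_large: bare aluminium bearing cap standing upright on a black mat: round flange 68 mm across and 8 mm thick, on it a round hub 32 mm across and 26 mm high (34 mm in all). Origin: centre of the flange's underside, z up along the axis. The three caps lie in a row on the mat (4 mm thick) in any order, alike but for the flange diameter; this is the large one: leave it
- wrench: loose steel wrench 190 mm long lying on the bench along its x; origin under its middle: leave it
- screwdriver: loose screwdriver 200 mm long lying on the bench along its x; origin under its middle: leave it
- grease_jar: loose jar with red cap, 64 mm across, 75 mm high; origin: centre of the underside: leave it
- spray_can: loose can with blue label, 56 mm across, 150 mm high; origin: centre of the underside: leave it
- bolt_bin: loose open blue bin of bolts, 120 by 100 mm, 50 mm high; origin: centre of the underside: leave it
Not all that is in view belongs to the job. What is meant by the cover is not purple or yellow, and is the larger of those in its own colour.

How it is judged:
By the outcome, as a careful person would: the job done as asked, in the order asked, and still so for the second after the job is handed in, with the robot touching nothing.
It also fails if it takes over 58 s, if anything falls off the work surface, if the arm or the gripper's body presses on something with over 40 N, if the wrist force passes 120 N, or if a joint passes its speed limit or range.

## Working session

There is one attempt and no reset: what is moved stays moved. The work goes in short steps, Python scripts to look and compute and a tool call to move; the robot and the scene stay as the last step left them, time stands still between calls to the robot, and variables do not carry over. Pictures are saved under pics/ and viewed, at most 11 in all, crops included, and the job is handed in when it is done.

Besides the shell and the picture viewer there is one more tool, called after "Request:" as name(argument=value, ...) on one line, values as JSON. send_rows: Moves the arm, as the interface text tells. Scaled input: -1 to 1 covers 40 cm each way for a shift and 90 degrees each way for a turn. Its arguments: {"type":"object","properties":{"commands":{"type":"array","items":{"type":"array"}},"grip_force":{"type":"number"}},"required":["commands"]}

```bash
mkdir -p pics; ls
python3 - <<'E'
from workcell import arm
import cv2,numpy as np
a=arm.snapshot("scene");b=arm.snapshot("side")
cv2.imwrite("pics/a.png",a[:,:,::-1]);cv2.imwrite("pics/b.png",b[:,:,::-1])
for n in("scene","side","wrist"):
    print({k:np.round(v,4).tolist() for k,v in arm.camera_model(n).items()})
s=arm.get_state();print(s)
E
```

```text
pics
{'K': [[450.1662, 0.0, 283.0695], [0.0, 450.1662, 210.4694], [0.0, 0.0, 1.0]], 'D': [0.02, 0.0, 0.0, 0.0, 0.0], 'extrinsics': [[-0.7731, 0.6342, -0.0007, 0.462], [0.391, 0.4757, -0.7879, -0.133], [-0.4994, -0.6095, -0.6158, 1.392], [0.0, 0.0, 0.0, 1.0]]}
{'K': [[543.5785, 0.0, 271.0353], [0.0, 543.5785, 208.2489], [0.0, 0.0, 1.0]], 'D': [-0.0761, 0.0, 0.0, 0.0, 0.0], 'extrinsics': [[-0.7771, -0.6292, -0.0148, 0.4186], [-0.3727, 0.479, -0.7947, 0.3048], [0.5072, -0.6121, -0.6068, 1.1447], [0.0, 0.0, 0.0, 1.0]]}
{'K': [[292.9815, 0.0, 281.382], [0.0, 292.9815, 209.0968], [0.0, 0.0, 1.0]], 'D': [-0.0606, 0.0, 0.0, 0.0, 0.0], 'tool_from_camera': [[-0.0001, -0.9608, -0.2772, 0.0767], [1.0, -0.0003, 0.0005, 0.0007], [-0.0006, -0.2772, 0.9608, -0.1361], [0.0, 0.0, 0.0, 1.0]]}
{'time_s': 0.1, 'qpos': array([ 1.04582776,  0.41179944, -0.01273783,  1.59692828,  0.00561355,
        1.13431469, -0.0821841 ]), 'joint_velocities': array([-0.00019617, -0.00157167,  0.00076986, -0.00300261, -0.00030216,
       -0.00150263, -0.00106063]), 'tau': array([ 3.63337494e-03, -5.89097106e+01,  6.44151103e-01, -2.91708630e+01,
       -5.38198580e-02,  1.45367277e-02,  6.82543464e-05]), 'eef_pos': array([ 0.27545351, -0.56056884,  0.24691891]), 'ee_rot': array([ 9.74025376e-01,  2.26437778e-01, -2.09198676e-04, -6.75335005e-04]), 'ft_force': array([ 0.50301052, -0.70641765,  0.30820172]), 'torque': array([ 0.01381042,  0.02742215, -0.02792302]), 'gripper_force': 0.0, 'width': 0.08764426581020196}
```

View pics/a.png

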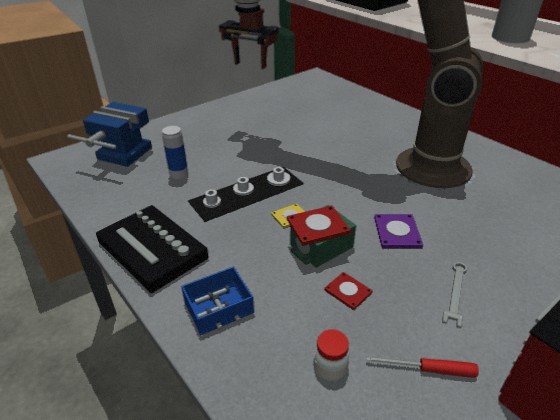

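View pics/b.png

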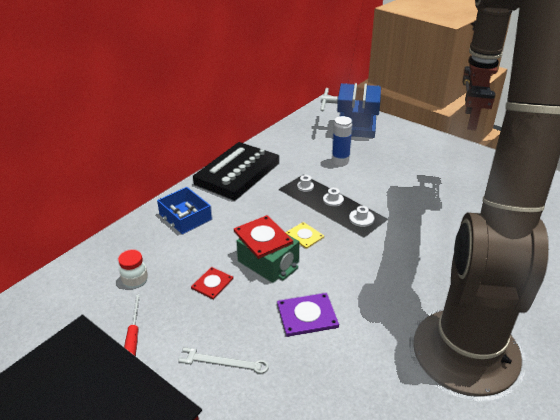

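The scene view shows the skewed red cover on the housing at about (318,223), and the caps at about (211,198), (243,185) and (278,176). The side view shows the same cover at (262,235) and the caps at (305,184), (333,197) and (362,216).

```bash
cat > h.py <<'E'
import cv2,numpy as np
from scipy.spatial.transform import Rotation as R
from workcell import arm
def pose(s):
    T=np.eye(4);T[:3,:3]=R.from_quat(s["ee_rot"]).as_matrix();T[:3,3]=s["eef_pos"];return T
def cam(name,s=None):
    m=arm.camera_model(name)
    W=np.linalg.inv(m["extrinsics"]) if name!="wrist" else pose(s)@np.array(m["tool_from_camera"])
    return np.array(m["K"]),np.array(m["D"]),W
def cast(c,px,z):
    K,D,W=c
    u=cv2.undistortPoints(np.array(px,float).reshape(-1,1,2),K,D).reshape(-1,2)
    d=np.c_[u,np.ones(len(u))]@W[:3,:3].T;o=W[:3,3]
    return o+d*((z-o[2])/d[:,2])[:,None]
def proj(c,P):
    K,D,W=c;E=np.linalg.inv(W)
    return cv2.projectPoints(np.array(P,float).reshape(-1,1,3),cv2.Rodrigues(E[:3,:3])[0],E[:3,3],K,D)[0].reshape(-1,2)
def togo(s,p,yaw):
    """tool-frame shift (scaled) and turn (scaled) to a tool-down pose with tool y along yaw+90 (tool x along yaw)"""
    c,n=np.cos(yaw),np.sin(yaw)
    G=np.array([[c,n,0],[n,-c,0],[0,0,-1]]);T=pose(s)
    sh=T[:3,:3].T@(np.array(p)-T[:3,3]); rv=(R.from_matrix(T[:3,:3]).inv()*R.from_matrix(G)).as_rotvec()
    return np.round(sh/.4,4),np.round(rv/(np.pi/2),4)
E
python3 - <<'E'
from h import *
for n,f,cov,caps in(("scene","a",(318,223),[(211,195),(243,182),(278,173)]),("side","b",(262,234),[(305,182),(333,195),(362,213)])):
    im=cv2.imread(f"pics/{f}.png");c=cam(n)
    hs=cv2.cvtColor(im,cv2.COLOR_BGR2HSV)
    m=(((hs[...,0]<8)|(hs[...,0]>172))&(hs[...,1]>150)&(hs[...,2]>60)).astype(np.uint8)
    cs=cv2.findContours(m,cv2.RETR_EXTERNAL,cv2.CHAIN_APPROX_NONE)[0]
    for k in cs:
        if cv2.pointPolygonTest(k,cov,False)>0:
            P=cast(c,k.reshape(-1,2),.082)[:,:2].astype(np.float32)
            r=cv2.minAreaRect(P*1000);print(n,"cover",r)
    print("caps",cast(c,caps,.038).round(3).tolist())
s=arm.get_state();T=pose(s);print(T.round(3).tolist())
E
```

```text
scene cover ((529.3455200195312, 46.327674865722656), (108.35894775390625, 120.9886474609375), 71.5459213256836)
caps [[0.632, -0.264, 0.038], [0.529, -0.26, 0.038], [0.425, -0.234, 0.038]]
side cover ((525.2055053710938, 47.773887634277344), (103.53864288330078, 127.72502136230469), 71.3053207397461)
caps [[0.616, -0.254, 0.038], [0.515, -0.251, 0.038], [0.407, -0.23, 0.038]]
[[0.897, 0.441, -0.001, 0.275], [0.441, -0.897, 0.001, -0.561], [-0.0, -0.001, -1.0, 0.247], [0.0, 0.0, 0.0, 1.0]]
```

Request:
send_rows(commands=[[[0,0,0],[0.07,-0.0375,0],1],[[0,0,0],[0.07,-0.0375,0],1],[[0,0,0],[0.07,-0.0375,0],1],[[0,0,0],[0.07,-0.0375,0],1],[[0,0,0],[0.07,-0.0375,0],1],[[0,0,0],[0.07,-0.0375,0],1],[[0,0,0],[0.07,-0.0375,0],1],[[0,0,0],[0.07,-0.0375,0],1],[[0,0,0],[0.07,-0.0375,0],1],[[0,0,0],[0.07,-0.0375,0],1],[[0,0,0],[0.07,-0.0375,0],1],[[0,0,0],[0.07,-0.0375,0],1],[[0,0,0],[0,0,0],1],[[0,0,0],[0,0,0],1]])

```text
time_s: 1.27
eef_pos: [0.4987, -0.2491, 0.2473]
ee_rot: [0.974, 0.228, -0.0, -0.0]
ft_force: [-0.4, -1.6, -0.5]
width: 0.0879
gripper_force: 0.0
```

Run:
```python
from h import *
s=arm.get_state();w=arm.snapshot("wrist")
cv2.imwrite("pics/w1.png",w[:,:,::-1]);np.save("pics/w1.npy",[*s["eef_pos"],*s["ee_rot"]])
print(s["eef_pos"],s["qpos"].round(2))
print(proj(cam("wrist",s),[[.624,-.259,.038],[.522,-.255,.038],[.416,-.232,.038]]))
for y in (.026,.4,-.3): print(togo(s,(.527,.047,.2),y))
```

```text
[ 0.49869525 -0.24909872  0.24727354] [ 0.52  0.31 -0.18  1.75  0.06  1.09 -0.79]
[[338.60441666  96.51530588]
 [293.92411477 175.8106788 ]
 [239.80622445 241.99665493]]
(array([ 0.3927, -0.6314,  0.1188]), array([-6.000e-04,  1.000e-04,  2.769e-01]))
(array([ 0.3927, -0.6314,  0.1188]), array([-0.0006,  0.    ,  0.0388]))
(array([ 0.3927, -0.6314,  0.1188]), array([-6.000e-04,  2.000e-04,  4.845e-01]))
```

View pics/w1.png

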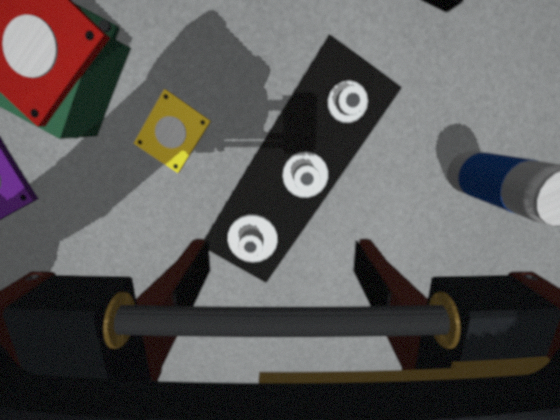

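The wrist view shows the small cap at (347,100), the medium at (305,175) and the large at (252,238). Part of the cover is at (40,50).

Request:
send_rows(commands=[[[0,0,0.0586],[0,0,0],1],[[0,0,0.0586],[0,0,0],1],[[0,0,0.0586],[0,0,0],1],[[0,0,0.0586],[0,0,0],1],[[0,0,0.0586],[0,0,0],1],[[0,0,0],[-0.0105,-0.074,0.0068],1],[[0,0,0],[-0.0105,-0.074,0.0068],1],[[0,0,0],[-0.0105,-0.074,0.0068],1],[[0,0,0],[-0.0105,-0.074,0.0068],1],[[0,0,0],[-0.0105,-0.074,0.0068],1],[[0,0,0],[-0.0105,-0.074,0.0068],1],[[0,0,0],[-0.0105,-0.074,0.0068],1],[[0,0,0],[-0.0105,-0.074,0.0068],1],[[0,0,0],[-0.0105,-0.074,0.0068],1],[[0,0,0],[-0.0105,-0.074,0.0068],1],[[0,0,0],[0,0,0],1],[[0,0,0],[0,0,0],1]])

```text
time_s: 2.73
eef_pos: [0.4565, 0.0448, 0.2203]
ee_rot: [1.0, -0.001, -0.0, 0.0]
ft_force: [0.3, -0.7, -0.2]
width: 0.0879
gripper_force: 0.0
```

```bash
cat >> h.py <<'E'
def bright(c,im,zs,near,rng=(.02,.045),thr=170,maxd=.08):
    """bright round blobs: (centre, diameter) at plane zs near a point, by fitted ellipse of world points"""
    g=cv2.cvtColor(im,cv2.COLOR_BGR2HSV);m=((g[...,2]>thr)&(g[...,1]<70)).astype(np.uint8)
    for k in cv2.findContours(m,cv2.RETR_EXTERNAL,cv2.CHAIN_APPROX_NONE)[0]:
        if cv2.contourArea(k)<100: continue
        P=(cast(c,cv2.convexHull(k).reshape(-1,2),zs)[:,:2])
        if len(P)<6: continue
        e=cv2.fitEllipse((P*1000).astype(np.float32))
        if np.hypot(*(np.array(e[0])/1000-near))<maxd: print("blob",np.round(e[0],1),np.round(e[1],1))
def redrect(c,im,at,z=.082):
    hs=cv2.cvtColor(im,cv2.COLOR_BGR2HSV)
    m=(((hs[...,0]<8)|(hs[...,0]>172))&(hs[...,1]>150)&(hs[...,2]>60)).astype(np.uint8)
    for k in cv2.findContours(m,cv2.RETR_EXTERNAL,cv2.CHAIN_APPROX_NONE)[0]:
        if cv2.contourArea(k)>500 and cv2.pointPolygonTest(k,at,True)>-15:
            return cv2.minAreaRect((cast(c,k.reshape(-1,2),z)[:,:2]*1000).astype(np.float32)),k
E
python3 - <<'E'
from h import *
s=arm.get_state();w=arm.snapshot("wrist")[:,:,::-1].copy()
cv2.imwrite("pics/w2.png",w);np.save("pics/w2.npy",[*s["eef_pos"],*s["ee_rot"]])
print(s["eef_pos"],s["qpos"].round(2));c=cam("wrist",s)
r,k=redrect(c,w,tuple(map(float,proj(c,[[.527,.047,.085]])[0])));print(r)
bright(c,w,.085,(.527,.047))
v=np.load("pics/w1.npy");c1=cam("wrist",dict(eef_pos=v[:3],ee_rot=v[3:]));w1=cv2.imread("pics/w1.png")
bright(c1,w1,.012,(.522,-.255),maxd=.15)
E
```

```text
[0.4565307  0.04480939 0.22032775] [ 0.07  0.18 -0.3   2.    0.06  0.98 -1.84]
((529.1293334960938, 42.439613342285156), (98.55631256103516, 118.45724487304688), 71.33883666992188)
blob [535.8  42.9] [42.6 58.4]
blob [ 416.3 -245.6] [66.2 66.2]
blob [ 525.8 -269.6] [55.3 56.5]
blob [ 628.1 -274. ] [45.8 46.4]
```

View pics/w2.png

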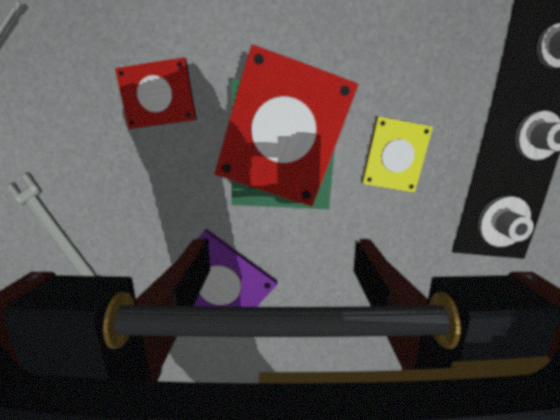

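The cover spans about (250,45) to (355,85) to (312,205) to (217,175), with green showing at the left, bottom and right of it. The medium cap's flange measures 56 mm and sits at (0.526,-0.270). I'll zoom in on the housing edges.

Run:
```python
from h import *
w=cv2.imread("pics/w2.png")[35:225,200:375]
w=np.clip(w.astype(float)*2.2,0,255).astype(np.uint8)
w=cv2.resize(w,None,fx=3.1,fy=3.1,interpolation=cv2.INTER_CUBIC);cv2.imwrite("pics/w2c.png",w)
```

```text
(no output)
```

View pics/w2c.png

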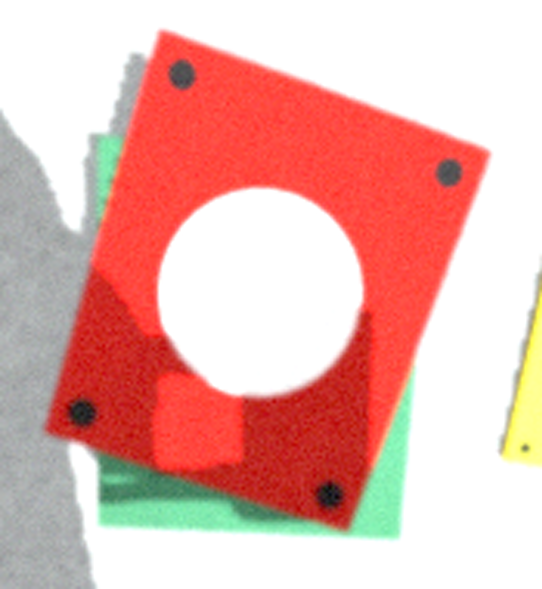

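Run:
```python
from h import *
w=cv2.imread("pics/w2.png");v=np.load("pics/w2.npy");c=cam("wrist",dict(eef_pos=v[:3],ee_rot=v[3:]))
h=cv2.cvtColor(w,cv2.COLOR_BGR2HSV);m=((h[...,0]>55)&(h[...,0]<95)&(h[...,1]>70))
f=lambda X:np.array([200,35])+np.array(X)/3.1
def line(rows=None,cols=None,side=None):
    pts=[]
    if rows is not None:
        for y in range(*rows):
            xs=np.where(m[y,200:375])[0]+200
            if len(xs): pts.append((xs[0]-.5 if side=='l' else xs[-1]+.5,y))
    else:
        for x in range(*cols):
            ys=np.where(m[35:225,x])[0]+35
            if len(ys): pts.append((x,ys[-1]+.5))
    P=cast(c,pts,.07)[:,:2];vx,vy,x0,y0=cv2.fitLine((P*1000).astype(np.float32),cv2.DIST_HUBER,0,.01,.01).ravel()
    r=(P*1000-[x0,y0])@[-vy,vx];print(len(pts),"ang",np.degrees(np.arctan2(vy,vx)).round(2),"at",x0.round(1),y0.round(1),"rms",r.std().round(2));return (vx,vy,x0,y0)
print("L");L1=line(rows=(80,108),side='l');line(rows=(180,203),side='l');
print("L both");
pts=[(np.where(m[y,200:375])[0][0]+199.5,y) for y in list(range(80,106))+list(range(182,203))]
P=cast(c,pts,.07)[:,:2]*1000;l=cv2.fitLine(P.astype(np.float32),cv2.DIST_HUBER,0,.01,.01).ravel();print(np.degrees(np.arctan2(l[1],l[0])),l[2:])
print("B");B=line(cols=(236,326))
print("R");line(rows=(160,204),side='r')
print("corners TL,BL,BR",cast(c,[f((96,133)),f((99,526)),f((399,538))],.07).round(4).tolist())
```

```text
L
23 ang -2.35 at 563.3 90.0 rms 0.0
23 ang -82.76 at 471.2 75.9 rms 5.84
L bothTraceback (most recent call last):
  File "<stdin>", line 19, in <module>
IndexError: index 0 is out of bounds for axis 0 with size 0
```

```bash
cat > rim.py <<'E'
from h import *
def fit(P):
    l=cv2.fitLine((P*1000).astype(np.float32),cv2.DIST_HUBER,0,.01,.01).ravel()
    r=(P*1000-l[2:])@[-l[1],l[0]];a=(np.degrees(np.arctan2(l[1],l[0]))+45)%180-45
    print(len(P),"ang",a.round(2),"at",l[2:].round(1),"rms",r.std().round(2));return l
def green(w):
    b,g,r=[x.astype(int) for x in cv2.split(cv2.GaussianBlur(w,(3,3),0))]
    return (g>r*1.35)&(g>b*1.1)&(g>15)
E
python3 - <<'E'
from rim import *
w=cv2.imread("pics/w2.png");v=np.load("pics/w2.npy");c=cam("wrist",dict(eef_pos=v[:3],ee_rot=v[3:]))
m=green(w);m[:35]=0;m[225:]=0;m[:,:200]=0;m[:,375:]=0
ff=lambda y:np.where(m[y])[0]
ext=lambda rows,i,d:[(ff(y)[i]+d,y) for y in rows if len(ff(y))]
for n,p in (("Lt",ext(range(82,98),0,-.5)),("Lb",ext(range(184,203),0,-.5)),("R",ext(range(165,204),-1,.5)),
  ("B",[(x,np.where(m[:,x])[0][-1]+.5) for x in range(238,324) if m[:,x].any()])):
    print(n,p[0],p[-1]);fit(cast(c,p,.07)[:,:2])
f=lambda X:np.array([200,35])+np.array(X)/3.1
print("corners TL,BL,BR",cast(c,[f((96,133)),f((99,526)),f((399,538))],.07).round(4).tolist())
E
```

```text
Lt (np.float64(231.5), 82) (np.float64(231.5), 97)
16 ang -2.34 at [565.5  89.9] rms 0.22
Lb (np.float64(231.5), 184) (np.float64(231.5), 202)
19 ang -3.3 at [466.3  94.3] rms 0.45
R (np.float64(332.5), 165) (np.float64(328.5), 203)
39 ang -3.02 at [476.6  -4.5] rms 0.29
B (238, np.float64(204.5)) (323, np.float64(208.5))
80 ang 87.18 at [454.   47.4] rms 0.32
corners TL,BL,BR [[0.5756, 0.09, 0.07], [0.4557, 0.0945, 0.07], [0.4513, -0.0039, 0.07]]
```

Request:
send_rows(commands=[[[0,0,0],[0.0363,0.0012,0.03],1],[[0,0,0],[0.0363,0.0012,0.03],1],[[0,0,0],[0.0363,0.0012,0.03],1],[[0,0,0],[0.0363,0.0012,0.03],1],[[0,0,0],[0.0363,0.0012,0.03],1],[[0,0,0],[0,0,0.03],1],[[0,0,0],[0,0,0.03],1],[[0,0,0],[0,0,0.03],1],[[0,0,0],[0,0,0.02],1],[[0,0,0],[0,0,0.014],1],[[0,0,0],[0,0,0],1],[[0,0,0],[0,0,0],1],[[0,0,0],[0,0,0],1]])

```text
time_s: 3.87
eef_pos: [0.5299, 0.042, 0.1115]
ee_rot: [1.0, -0.002, 0.0, 0.0]
ft_force: [-0.2, -0.5, -0.1]
width: 0.0883
gripper_force: 0.0
```

Request:
send_rows(commands=[[[0,0,0],[0,0,0.002],1],[[0,0,0],[0,0,0.001],1],[[0,0,0],[0,0,0],1],[[0,0,0],[0,0,0],1]])

```text
time_s: 4.2
eef_pos: [0.5295, 0.0424, 0.1099]
ee_rot: [1.0, -0.002, 0.0, 0.0]
ft_force: [-0.8, 0.6, -0.2]
width: 0.0877
gripper_force: 0.0
```

Run:
```python
from h import *
s=arm.get_state();print(s["eef_pos"],s["ft_force"],R.from_quat(s["ee_rot"]).as_matrix().round(3).tolist())
w=arm.snapshot("wrist")[:,:,::-1];cv2.imwrite("pics/w3.png",w)
```

```text
[0.52953054 0.04238436 0.10987528] [-0.78825472  0.55607754 -0.24412269] [[1.0, -0.003, 0.0], [-0.003, -1.0, -0.0], [0.0, 0.0, -1.0]]
```

View pics/w3.png

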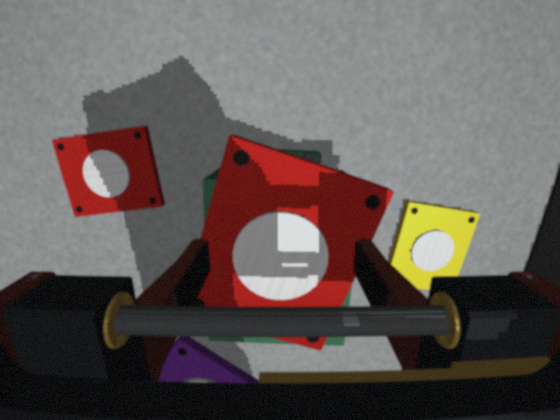

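The pad is at (280,256), centred between the fingertips at about (200,245) and (362,245). I'll feel for the plate.

Request:
send_rows(commands=[[[0,0,0],[0,0,0.002],1],[[0,0,0],[0,0,0.001],1],[[0,0,0],[0,0,0],1],[[0,0,0],[0,0,0],1]])

```text
time_s: 4.58
eef_pos: [0.5294, 0.0423, 0.1084]
ee_rot: [1.0, -0.002, -0.0, 0.0]
ft_force: [0.2, 0.3, 0.1]
width: 0.088
gripper_force: 0.0
```

Request:
send_rows(commands=[[[0,0,0],[0,0,0.001],1],[[0,0,0],[0,0,0.001],1],[[0,0,0],[0,0,0],1],[[0,0,0],[0,0,0],1]])

```text
time_s: 4.92
eef_pos: [0.5294, 0.0423, 0.1076]
ee_rot: [1.0, -0.002, -0.0, 0.0]
ft_force: [0.3, 0.5, -0.2]
width: 0.0879
gripper_force: 0.0
```

Request:
send_rows(commands=[[[0,0,0],[0,0,0],0.55],[[0,0,0],[0,0,0],0.5],[[0,0,0],[0,0,0],0.5],[[0,0,0],[0,0,0],0.5],[[0,0,0],[0,0,0],0.5],[[0,0,0],[0,0,0],0.5],[[0,0,0],[0,0,0],0.5],[[0,0,0],[0,0,0],0.5]], grip_force=25)

```text
time_s: 5.58
eef_pos: [0.5295, 0.0425, 0.1077]
ee_rot: [1.0, -0.002, 0.0, -0.0]
ft_force: [0.3, 1.2, -0.2]
width: 0.0565
gripper_force: 25.0
```

Request:
send_rows(commands=[[[0,0,0],[-0.004,0,0],0.5],[[0,0,0],[-0.004,0,0],0.5],[[0,0,0],[-0.004,0,0],0.5],[[0,0,0],[-0.004,0,0],0.5],[[0,0,0],[-0.004,0,0],0.5],[[0,0,0],[-0.004,0,0],0.5],[[0,0,0],[-0.004,0,0],0.5],[[0,0,0],[-0.004,0,0],0.5],[[0,0,0],[-0.004,-0.001,0],0.5],[[0,0,0],[-0.004,0,0],0.5],[[0,0,-0.022],[0,0,0],0.5],[[0,0,-0.022],[0,0,0],0.5],[[0,0,-0.022],[0,0,0],0.5],[[0,0,-0.022],[0,0,0],0.5],[[0,0,-0.022],[0,0,0],0.5],[[0,0,-0.022],[0,0,0],0.5],[[0,0,-0.022],[0,0,0],0.5],[[0,0,-0.022],[0,0,0],0.5],[[0,0,0],[0,0,0],0.5],[[0,0,0],[0,0,0],0.5]])

```text
time_s: 7.25
eef_pos: [0.5128, 0.0428, 0.1076]
ee_rot: [0.991, 0.136, -0.001, 0.0]
ft_force: [-0.4, 1.0, 1.3]
width: 0.0564
gripper_force: 25.0
```

Run:
```python
from h import *
s=arm.get_state();print(s["eef_pos"],s["ft_force"],s["qpos"].round(2))
w=arm.snapshot("wrist")[:,:,::-1];a=arm.snapshot("scene")[:,:,::-1];b=arm.snapshot("side")[:,:,::-1]
z=lambda i,x,y:cv2.resize(i[y:y+100,x:x+130],(390,300),interpolation=cv2.INTER_CUBIC)
o=np.hstack([z(a,255,180),z(b,200,195)]);o=np.clip(o*1.8,0,255)
cv2.imwrite("pics/m4.png",np.vstack([o,cv2.resize(w[100:400],(780,290))*1.0]))
```

```text
[0.51283689 0.04282809 0.10760391] [-0.36111796  0.99880568  1.25334067] [ 0.09  0.42 -0.33  1.98  0.19  0.77 -1.65][ WARN:0@2.564] global loadsave.cpp:1063 imwrite_ Unsupported depth image for selected encoder is fallbacked to CV_8U.
```

View pics/m4.png

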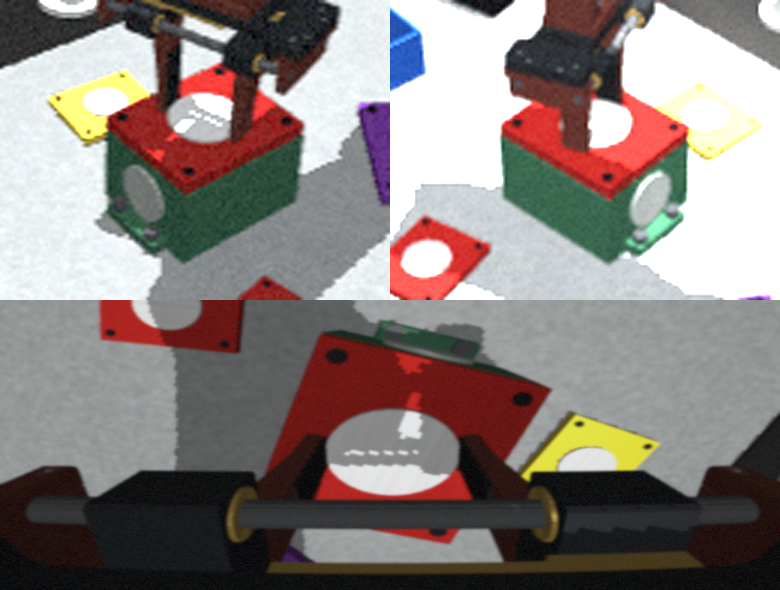

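The cover now looks nearly square on the housing in all three views. I'll release it and re-measure from the earlier viewpoint.

Request:
send_rows(commands=[[[0,0,0],[0,0,0],1],[[0,0,0],[0,0,0],1],[[0,0,0],[0,0,0],1],[[0,0,0],[0,0,0],1],[[0,0,0],[0,0,-0.02],1],[[0,0,0],[0,0,-0.054],1],[[0,0,0],[0,0,-0.07],1],[[0,0,0],[0,0,-0.07],1],[[0,0,0],[0,0,-0.067],1],[[0,0,0.044],[0,0,0],1],[[0,0,0.044],[0,0,0],1],[[0,0,0.044],[0,0,0],1],[[0,0,0.044],[0,0,0],1],[[0,0,0],[-0.07,-0.0025,0],1],[[0,0,0],[-0.07,-0.0025,0],1],[[0,0,0],[0,0,0],1],[[0,0,0],[0,0,0],1],[[0,0,0],[0,0,0],1]])

```text
time_s: 8.9
eef_pos: [0.4583, 0.045, 0.2209]
ee_rot: [1.0, -0.002, 0.001, -0.0]
ft_force: [0.7, 0.3, -0.1]
width: 0.0877
gripper_force: 0.0
```

Run:
```python
from rim import *
s=arm.get_state();w=arm.snapshot("wrist")[:,:,::-1].copy()
cv2.imwrite("pics/w5.png",w);np.save("pics/w5.npy",[*s["eef_pos"],*s["ee_rot"]])
print(s["eef_pos"]);c=cam("wrist",s)
for n in ("w2","w5"):
    v=np.load(f"pics/{n}.npy");c=cam("wrist",dict(eef_pos=v[:3],ee_rot=v[3:]));w=cv2.imread(f"pics/{n}.png")
    r,k=redrect(c,w,tuple(map(float,proj(c,[[.52,.043,.085]])[0])));print(r)
    # four side lines, with points away from corners
    P=cast(c,k.reshape(-1,2),.082)[:,:2];a=np.radians(r[2]-90);ax=np.array([np.cos(a),np.sin(a)]);ay=np.array([-ax[1],ax[0]])
    q=(P-np.array(r[0])/1000);u,t=q@ax,q@ay
    for m in ((u>.055)&(abs(t)<.04),(u<-.055)&(abs(t)<.04),(t>.045)&(abs(u)<.05),(t<-.045)&(abs(u)<.05)): fit(P[m])
m=green(cv2.imread("pics/w5.png"));m[:35]=0;m[225:]=0;m[:,:200]=0;m[:,375:]=0;print("green px",np.argwhere(m).shape,np.argwhere(m).mean(0) if m.any() else 0)
```

```text
[0.4583112  0.0449562  0.22085589]
((529.1273193359375, 42.43787384033203), (98.55603790283203, 118.45687103271484), 71.33889770507812)
87 ang 71.07 at [584.8  24.2] rms 0.22
80 ang 71.1 at [473.7  61.1] rms 0.4
110 ang -18.51 at [545.7  88.2] rms 0.31
104 ang -18.83 at [514.6  -4. ] rms 0.34
((513.2315063476562, 42.08202362060547), (98.23279571533203, 118.08757781982422), 87.22872161865234)
91 ang 86.95 at [571.6  40. ] rms 0.35
81 ang 87.23 at [454.8  44.9] rms 0.28
110 ang -1.95 at [523.3  90.1] rms 0.35
109 ang -2.99 at [512.4  -6.4] rms 0.27
green px (73, 2) [ 79.05479452 285.31506849]
```

Request:
send_rows(commands=[[[0,0,0],[0,-0.09,0.025],1],[[0,0,0],[0,-0.09,0.025],1],[[0,0,0],[0,-0.09,0.025],1],[[0,0,0],[0,-0.09,0.025],1],[[0,0,0],[0,0,0],1],[[0,0,0],[0,0,0],1],[[0,0,0],[0,0,0],1]])

```text
time_s: 9.53
eef_pos: [0.4585, 0.1887, 0.1798]
ee_rot: [1.0, -0.002, -0.0, 0.0]
ft_force: [-0.0, 0.1, 0.3]
width: 0.0875
gripper_force: 0.0
```

```bash
cat > snap.py <<'E'
from rim import *
import sys
n=sys.argv[1];s=arm.get_state();w=arm.snapshot("wrist")[:,:,::-1].copy()
cv2.imwrite(f"pics/{n}.png",w);np.save(f"pics/{n}.npy",[*s["eef_pos"],*s["ee_rot"]])
E
python3 snap.py L
```

```text
(no output)
```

Request:
send_rows(commands=[[[0,0,0],[0,0.09,0],1],[[0,0,0],[0,0.09,0],1],[[0,0,0],[0,0.09,0],1],[[0,0,0],[0,0.09,0],1],[[0,0,0],[0,0.09,0],1],[[0,0,0],[0,0.09,0],1],[[0,0,0],[0,0.09,0],1],[[0,0,0],[0,0.09,0],1],[[0,0,0],[0,0,0],1],[[0,0,0],[0,0,0],1],[[0,0,0],[0,0,0],1]])

```text
time_s: 10.5
eef_pos: [0.4568, -0.0998, 0.1804]
ee_rot: [1.0, -0.003, 0.0, 0.0]
ft_force: [-0.2, 0.3, -0.6]
width: 0.0879
gripper_force: 0.0
```

```bash
python3 snap.py Rr
python3 - <<'E'
import cv2,numpy as np
a=cv2.imread("pics/L.png")[0:260,200:560];b=cv2.imread("pics/Rr.png")[0:260,0:360]
o=np.hstack([a,b]).astype(float)*1.8
cv2.imwrite("pics/lr.png",np.clip(o,0,255).astype(np.uint8))
E
```

```text
(no output)
```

View pics/lr.png

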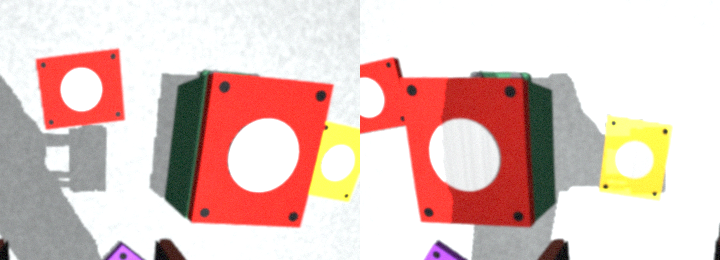

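Both side walls show below the cover. In the left view the wall foot is at about x=170 and the cover edge at about x=200. In the right view the cover edge is at about x=530 and the wall foot at about x=550. I'll fit these lines.

Run:
```python
from rim import *
for n,sg in(("L",-1),("Rr",1)):
    v=np.load(f"pics/{n}.npy");c=cam("wrist",dict(eef_pos=v[:3],ee_rot=v[3:]));w=cv2.imread(f"pics/{n}.png")
    b,g,r=[x.astype(int) for x in cv2.split(cv2.GaussianBlur(w,(3,3),0))]
    G=(g>r*1.3)&(g>b*1.05); Rd=(r>g*2)&(r>25)
    if n=="L": G[:,:340]=0;G[:,440:]=0;Rd[:,:370]=0;Rd[:,540:]=0
    else: G[:,:150]=0;G[:,220:]=0;Rd[:,:30]=0;Rd[:,220:]=0
    bot,top,rd=[],[],[]
    for y in range(95,190):
        x=np.where(G[y])[0];q=np.where(Rd[y])[0]
        if len(x)<5 or len(q)<20: continue
        o,i=(x[0]-.5,x[-1]+.5) if sg<0 else (x[-1]+.5,x[0]-.5)
        bot.append((o,y));top.append((i,y));rd.append((q[0]-.5 if sg<0 else q[-1]+.5,y))
    def ed(p,z):
        l=fit(cast(c,p,z)[:,:2]);return round(float(l[3]+(513-l[2])*l[1]/l[0]),2)
    print(n,len(bot),"px",bot[40],top[40],rd[40],w[bot[40][1]][int(top[40][0])-8:int(top[40][0])+16].tolist() if sg<0 else "")
    print("y@513: wallfoot",ed(bot,0.),"cover bottom",ed(top,.07),"red",ed(rd,.07))
```

```text
L 95 px (np.float64(372.5), 135) (np.float64(398.5), 135) (np.float64(400.5), 135) [[24, 33, 17], [20, 31, 17], [17, 28, 14], [30, 39, 25], [21, 30, 17], [25, 37, 20], [37, 43, 28], [38, 53, 32], [41, 55, 39], [34, 46, 47], [17, 22, 47], [18, 20, 56], [4, 8, 51], [10, 7, 63], [15, 19, 100], [19, 28, 137], [32, 36, 166], [31, 36, 172], [30, 34, 172], [27, 31, 169], [37, 37, 172], [31, 34, 171], [29, 32, 169], [31, 34, 169]]
95 ang -2.71 at [517.5  91.9] rms 0.34
95 ang -2.99 at [521.6  91.9] rms 0.25
95 ang -2.97 at [521.6  90.3] rms 0.24
y@513: wallfoot 92.1 cover bottom 92.39 red 90.76
Rr 95 px (np.float64(191.5), 135) (np.float64(171.5), 135) (np.float64(169.5), 135) 
95 ang -2.95 at [519.7  -5.7] rms 0.33
95 ang -2.85 at [510.4  -8.9] rms 0.25
95 ang -2.74 at [518.6  -7.7] rms 0.27
y@513: wallfoot -5.33 cover bottom -9.02 red -7.48
```

Request:
send_rows(commands=[[[0,0,-0.0769],[0,0,0],1],[[0,0,-0.0769],[0,0,0],1],[[0,0,-0.0769],[0,0,0],1],[[0,0,-0.0769],[0,0,0],1],[[0,0,-0.0769],[0,0,0],1],[[0,0,-0.0769],[0,0,0],1],[[0,0,-0.0769],[0,0,0],1],[[0,0,-0.0769],[0,0,0],1],[[0,0,-0.0769],[0,0,0],1],[[0,0,-0.0769],[0,0,0],1],[[0,0,-0.0769],[0,0,0],1],[[0,0,-0.0769],[0,0,0],1],[[0,0,-0.0772],[0,0,0],1],[[0,0,0],[0.056,-0.0545,0],1],[[0,0,0],[0.056,-0.0545,0],1],[[0,0,0],[0.056,-0.0545,0],1],[[0,0,0],[0.057,-0.0545,0],1],[[0,0,0],[0,0,0],1],[[0,0,0],[0,0,0],1],[[0,0,0],[0,0,0],1]])

```text
time_s: 12.22
eef_pos: [0.3707, -0.0084, 0.1805]
ee_rot: [0.708, 0.707, 0.0, 0.001]
ft_force: [0.3, -1.0, 0.3]
width: 0.0881
gripper_force: 0.0
```

```bash
python3 snap.py N;python3 -c "
from workcell import arm;print(arm.get_state()['qpos'].round(2))"
```

```text
[ 0.48  0.1  -0.61  2.21  0.08  0.85 -0.18]
```

Request:
send_rows(commands=[[[0,0,0],[0,0.08,0],1],[[0,0,0],[0,0.08,0],1],[[0,0,0],[0,0.08,0],1],[[0,0,0],[0,0.08,0],1],[[0,0,0],[0,0.08,0],1],[[0,0,0],[0,0.08,0],1],[[0,0,0],[0,0.08,0],1],[[0,0,0],[0,0.08,0],1],[[0,0,0],[0,0.08,0],1],[[0,0,0],[0,0,0],1],[[0,0,0],[0,0,0],1],[[0,0,0],[0,0,0],1]])

```text
time_s: 13.27
eef_pos: [0.6576, -0.0101, 0.1789]
ee_rot: [0.708, 0.706, -0.001, -0.001]
ft_force: [0.1, 0.2, -1.5]
width: 0.0878
gripper_force: 0.0
```

```bash
python3 snap.py F
python3 - <<'E'
import cv2,numpy as np
a=cv2.imread("pics/N.png")[0:300,200:560];b=cv2.imread("pics/F.png")[0:300,0:360]
o=np.hstack([a,b]).astype(float)*1.8
cv2.imwrite("pics/nf.png",np.clip(o,0,255).astype(np.uint8))
E
```

```text
(no output)
```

View pics/nf.png

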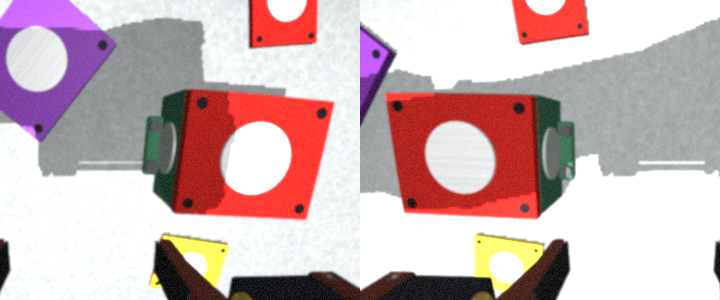

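The near end shows the wall foot at about x=150–160 and the cover edge at about x=180. The far end shows the cover edge at about x=537 and the wall at about x=560, with the foot bracket in the middle of each.

Run:
```python
from rim import *
for n,sg in(("N",-1),("F",1)):
    v=np.load(f"pics/{n}.npy");c=cam("wrist",dict(eef_pos=v[:3],ee_rot=v[3:]));w=cv2.imread(f"pics/{n}.png")
    b,g,r=[x.astype(int) for x in cv2.split(cv2.GaussianBlur(w,(3,3),0))]
    G=(g>r*1.25)&(g>b*1.03); Rd=(r>g*2)&(r>25)
    if n=="N": G[:,:335]=0;G[:,395:]=0;Rd[:,:365]=0;Rd[:,540:]=0
    else: G[:,:170]=0;G[:,220:]=0;Rd[:,:25]=0;Rd[:,220:]=0
    bot,top,rd,ft=[],[],[],[]
    for y in range(100,212):
        x=np.where(G[y])[0];q=np.where(Rd[y])[0]
        if len(x)<3 or len(q)<20: continue
        o,i=(x[0]-.5,x[-1]+.5) if sg<0 else (x[-1]+.5,x[0]-.5)
        if y<113 or 180<y<200: bot.append((o,y))
        if 125<y<165: ft.append((o,y))
        top.append((i,y));rd.append((q[0]-.5 if sg<0 else q[-1]+.5,y))
    def ed(p,z):
        l=fit(cast(c,p,z)[:,:2]);return round(float(l[2]+(43-l[3])*l[0]/l[1]),2)
    print(n,[len(q) for q in(bot,ft,top)],bot[::6],top[::25])
    print("x@43: wallfoot",ed(bot,0.),"foot",ed(ft,.012),"cover bottom",ed(top,.07),"red",ed(rd,.07))
```

```text
N [32, 39, 103] [(np.float64(362.5), 100), (np.float64(362.5), 106), (np.float64(361.5), 112), (np.float64(354.5), 186), (np.float64(355.5), 192), (np.float64(361.5), 198)] [(np.float64(383.5), 100), (np.float64(380.5), 125), (np.float64(358.5), 150), (np.float64(373.5), 175), (np.float64(370.5), 200)]
32 ang 88.4 at [454.4  43.3] rms 2.99
39 ang 87.65 at [436.9  47.2] rms 0.35
103 ang 87.12 at [451.7  46.6] rms 5.15
103 ang 86.99 at [453.2  45.7] rms 0.27
x@43: wallfoot 454.44 foot 436.73 cover bottom 451.56 red 453.06
F [32, 39, 110] [(np.float64(194.5), 100), (np.float64(199.5), 106), (np.float64(199.5), 112), (np.float64(200.5), 186), (np.float64(201.5), 192), (np.float64(196.5), 198)] [(np.float64(177.5), 100), (np.float64(178.5), 125), (np.float64(179.5), 150), (np.float64(180.5), 175), (np.float64(181.5), 200)]
32 ang 86.63 at [571.2  35.1] rms 1.75
39 ang 86.43 at [589.4  45.8] rms 0.22
110 ang 87.14 at [573.4  41.8] rms 0.24
110 ang 87.02 at [571.7  41.8] rms 0.25
x@43: wallfoot 571.67 foot 589.18 cover bottom 573.49 red 571.81
```

Request:
send_rows(commands=[[[0,0,0],[0.033,-0.0905,0],1],[[0,0,0],[0.033,-0.0905,0],1],[[0,0,0],[0.033,-0.0905,0],1],[[0,0,0],[0.033,-0.0905,0],1],[[0,0,0],[0,0,0.05],1],[[0,0,0],[0,0,0.05],1],[[0,0,0],[0,0,0.05],1],[[0,0,0],[0,0,0.02],1],[[0,0,0],[0,0,0],1],[[0,0,0],[0,0,0],1],[[0,0,0],[0,0,0],1]])

```text
time_s: 14.23
eef_pos: [0.5139, 0.0436, 0.1131]
ee_rot: [0.708, 0.706, 0.001, 0.0]
ft_force: [0.2, 0.5, 0.5]
width: 0.0877
gripper_force: 0.0
```

Request:
send_rows(commands=[[[0,0,0],[-0.002,-0.0025,0.007],1],[[0,0,0],[0,0,0.006],1],[[0,0,0],[0,0,0],1],[[0,0,0],[0,0,0],1]])

```text
time_s: 14.57
eef_pos: [0.5129, 0.0426, 0.1074]
ee_rot: [0.708, 0.706, 0.0, 0.0]
ft_force: [-1.9, -0.3, 5.6]
width: 0.0878
gripper_force: 2.6
```

Request:
send_rows(commands=[[[0,0,0],[0,0,-0.002],1],[[0,0,0],[0,0,0],1],[[0,0,0],[0,0,0],1]])

```text
time_s: 14.82
eef_pos: [0.5123, 0.0428, 0.1076]
ee_rot: [0.708, 0.706, -0.0, -0.0]
ft_force: [0.5, 0.9, 0.5]
width: 0.0884
gripper_force: 0.0
```

Request:
send_rows(commands=[[[0,0,0],[0,0,0],0.55],[[0,0,0],[0,0,0],0.5],[[0,0,0],[0,0,0],0.5],[[0,0,0],[0,0,0],0.5],[[0,0,0],[0,0,0],0.5],[[0,0,0],[0,0,0],0.5],[[0,0,0],[0,0,0],0.5]], grip_force=25)

```text
time_s: 15.4
eef_pos: [0.5121, 0.0428, 0.1075]
ee_rot: [0.708, 0.706, -0.0, -0.0]
ft_force: [-1.2, -0.8, 0.5]
width: 0.0564
gripper_force: 25.0
```

Request:
send_rows(commands=[[[0,0,0],[0.0019,0,0],0.5],[[0,0,0],[0.0019,0,0],0.5],[[0,0,0],[0,0,0],0.5],[[0,0,0],[0,0,0],0.5],[[0,0,0],[0,0,0],1],[[0,0,0],[0,0,0],1],[[0,0,0],[0,0,0],1],[[0,0,0],[0,0,0],1],[[0,0,0],[0,0,-0.02],1],[[0,0,0],[0,0,-0.05],1],[[0,0,0],[0,0,-0.06],1],[[0,0,0],[0,0,-0.05],1],[[0,0,0],[-0.034,0.09,0],1],[[0,0,0],[-0.034,0.09,0],1],[[0,0,0],[-0.034,0.09,0],1],[[0,0,0],[-0.034,0.09,0],1],[[0,0,0],[0,0,0],1],[[0,0,0],[0,0,0],1],[[0,0,0],[0,0,0],1]])

```text
time_s: 16.98
eef_pos: [0.6557, -0.0099, 0.1796]
ee_rot: [0.708, 0.706, -0.0, -0.001]
ft_force: [0.5, -0.0, -0.1]
width: 0.0876
gripper_force: 0.0
```

```bash
python3 snap.py F2
```

Request:
send_rows(commands=[[[0,0,0],[0,-0.08,0],1],[[0,0,0],[0,-0.08,0],1],[[0,0,0],[0,-0.08,0],1],[[0,0,0],[0,-0.08,0],1],[[0,0,0],[0,-0.08,0],1],[[0,0,0],[0,-0.08,0],1],[[0,0,0],[0,-0.08,0],1],[[0,0,0],[0,-0.08,0],1],[[0,0,0],[0,-0.08,0],1],[[0,0,0],[0,0,0],1],[[0,0,0],[0,0,0],1],[[0,0,0],[0,0,0],1]])

```text
time_s: 18.03
eef_pos: [0.3687, -0.0095, 0.1804]
ee_rot: [0.708, 0.706, 0.0, 0.001]
ft_force: [0.1, -0.5, 1.2]
width: 0.0878
gripper_force: 0.0
```

```bash
python3 snap.py N2
cat > xs.py <<'E'
from rim import *
def run(N,F):
  for n,sg in((N,-1),(F,1)):
    v=np.load(f"pics/{n}.npy");c=cam("wrist",dict(eef_pos=v[:3],ee_rot=v[3:]));w=cv2.imread(f"pics/{n}.png")
    b,g,r=[x.astype(int) for x in cv2.split(cv2.GaussianBlur(w,(3,3),0))]
    G=(g>r*1.25)&(g>b*1.03); Rd=(r>g*2)&(r>25)
    if sg<0: G[:,:335]=0;G[:,395:]=0;Rd[:,:365]=0;Rd[:,540:]=0
    else: G[:,:170]=0;G[:,230:]=0;Rd[:,:25]=0;Rd[:,230:]=0
    rd,ft=[],[]
    for y in range(100,212):
        x=np.where(G[y])[0];q=np.where(Rd[y])[0]
        if len(x)<3 or len(q)<20: continue
        if 125<y<165: ft.append((x[0]-.5 if sg<0 else x[-1]+.5,y))
        rd.append((q[0]-.5 if sg<0 else q[-1]+.5,y))
    def ed(p,z):
        l=fit(cast(c,p,z)[:,:2]);return round(float(l[2]+(43-l[3])*l[0]/l[1]),2)
    print(n,"x@43: foot",ed(ft,.012),"red",ed(rd,.07))
def ends(n):
    v=np.load(f"pics/{n}.npy");c=cam("wrist",dict(eef_pos=v[:3],ee_rot=v[3:]));w=cv2.imread(f"pics/{n}.png")
    print(n,v[:3]);r,k=redrect(c,w,tuple(map(float,proj(c,[[.52,.043,.085]])[0])),.082);print(r)
E
python3 - <<'E'
from xs import *
run("N2","F2")
for n in("N","N2","F","F2"): ends(n)
E
```

```text
39 ang 87.97 at [436.7  41.6] rms 0.33
102 ang 87.02 at [454.5  44.9] rms 0.26
N2 x@43: foot 436.71 red 454.38
39 ang 88.65 at [589.2  47.1] rms 0.3
108 ang 87.03 at [573.   44.9] rms 0.25
F2 x@43: foot 589.09 red 572.94
N [ 0.37066119 -0.00838044  0.18046391]
((511.13140869140625, 42.37092971801758), (98.0826187133789, 118.98897552490234), 86.992919921875)
N2 [ 0.36865769 -0.00947861  0.18038051]
((511.98870849609375, 43.77854537963867), (98.05316925048828, 118.86132049560547), 87.01950073242188)
F [ 0.65757346 -0.01006868  0.178886  ]
((514.8594360351562, 42.459739685058594), (97.9063949584961, 121.13983917236328), 87.08438110351562)
F2 [ 0.65572089 -0.00989982  0.17958391]
((515.37646484375, 43.57021713256836), (97.63613891601562, 120.36161041259766), 87.1703872680664)
```

Run:
```python
from h import *
v=np.load("pics/w1.npy");c1=cam("wrist",dict(eef_pos=v[:3],ee_rot=v[3:]))
print(cast(c1,[(462,172)],0).round(3),cast(c1,[(548,190)],.15).round(3),cast(cam("scene"),[(172,131)],.15).round(3))
```

```text
[[ 0.622 -0.46   0.   ]] [[ 0.624 -0.445  0.15 ]] [[ 0.627 -0.455  0.15 ]]
```

Request:
send_rows(commands=[[[0,0,0],[-0.0811,0.0489,-0.01],1],[[0,0,0],[-0.0811,0.0489,-0.01],1],[[0,0,0],[-0.0811,0.0489,0],1],[[0,0,0],[-0.0811,0.0489,0],1],[[0,0,0],[-0.0811,0.0489,0],1],[[0,0,0],[-0.0811,0.0489,0],1],[[0,0,0],[-0.0811,0.0489,0],1],[[0,0,0],[-0.0811,0.0489,0],1],[[0,0,0],[0,0,0],1],[[0,0,0],[0,0,0],1],[[0,0,0],[0,0,0],1]])

```text
time_s: 19.0
eef_pos: [0.5241, -0.2688, 0.1867]
ee_rot: [0.708, 0.706, 0.0, -0.001]
ft_force: [0.1, 0.1, -0.5]
width: 0.088
gripper_force: 0.0
```

Request:
send_rows(commands=[[[0,0,0],[0,0,0.06],1],[[0,0,0],[0,0,0.06],1],[[0,0,0],[0,0,0.06],1],[[0,0,0],[0,0,0.06],1],[[0,0,0],[0,0,0.06],1],[[0,0,0],[0,0,0.04],1],[[0,0,0],[0,0,0.018],1],[[0,0,0],[0,0,0],1],[[0,0,0],[0,0,0],1]])

```text
time_s: 19.75
eef_pos: [0.5242, -0.2688, 0.0451]
ee_rot: [0.708, 0.706, 0.0, 0.0]
ft_force: [1.1, -0.0, -0.8]
width: 0.0877
gripper_force: 0.0
```

Request:
send_rows(commands=[[[0,0,0],[0,0,0],0.3],[[0,0,0],[0,0,0],0.3],[[0,0,0],[0,0,0],0.3],[[0,0,0],[0,0,0],0.3],[[0,0,0],[0,0,0],0.3],[[0,0,0],[0,0,0],0.3],[[0,0,0],[0,0,0],0.3],[[0,0,0],[0,0,0],0.3],[[0,0,0],[0,0,0],0.3],[[0,0,0],[0,0,0],0.3],[[0,0,0],[0,0,0],0.3]], grip_force=10)

```text
time_s: 20.67
eef_pos: [0.524, -0.2697, 0.0445]
ee_rot: [0.708, 0.706, 0.0, 0.0]
ft_force: [1.0, 0.0, -0.7]
width: 0.0318
gripper_force: 10.0
```

Request:
send_rows(commands=[[[0,0,0],[0,0,0],0.6],[[0,0,0],[0,0,0],0.6],[[0,0,0],[0,0,0],0.6],[[0,0,0.0769],[0,0,0],0.6],[[0,0,0.0769],[0,0,0],0.6],[[0,0,0.0769],[0,0,0],0.6],[[0,0,0.0769],[0,0,0],0.6],[[0,0,0.0769],[0,0,0],0.6],[[0,0,0.0769],[0,0,0],0.6],[[0,0,0.0769],[0,0,0],0.6],[[0,0,0.0769],[0,0,0],0.6],[[0,0,0.0769],[0,0,0],0.6],[[0,0,0.0769],[0,0,0],0.6],[[0,0,0.0769],[0,0,0],0.6],[[0,0,0.0769],[0,0,0],0.6],[[0,0,0.0772],[0,0,0],0.6],[[0,0,0],[0,0,0],0.6],[[0,0,0],[0,0,0],0.6]])

```text
time_s: 22.17
eef_pos: [0.5239, -0.2694, 0.0444]
ee_rot: [1.0, 0.0, -0.0, 0.0]
ft_force: [-0.3, 0.9, 0.4]
width: 0.0531
gripper_force: 0.0
```

Request:
send_rows(commands=[[[0,0,0],[0,0,0],0.3],[[0,0,0],[0,0,0],0.3],[[0,0,0],[0,0,0],0.3],[[0,0,0],[0,0,0],0.3],[[0,0,0],[0,0,0],0.3],[[0,0,0],[0,0,0],0.3],[[0,0,0],[0,0,0],0.3]], grip_force=25)

```text
time_s: 22.75
eef_pos: [0.5237, -0.2697, 0.0444]
ee_rot: [1.0, -0.002, -0.0, -0.0]
ft_force: [-0.3, 0.1, 0.8]
width: 0.0313
gripper_force: 25.0
```

Request:
send_rows(commands=[[[0,0,0],[0,0,-0.025],0.3],[[0,0,0],[0,0,-0.06],0.3],[[0,0,0],[0,0,-0.07],0.3],[[0,0,0],[0,0,-0.07],0.3],[[0,0,0],[0,0,-0.07],0.3],[[0,0,0],[0,0,-0.07],0.3],[[0,0,0],[-0.0028,-0.0785,0],0.3],[[0,0,0],[-0.0028,-0.0785,0],0.3],[[0,0,0],[-0.0028,-0.0785,0],0.3],[[0,0,0],[-0.0028,-0.0785,0],0.3],[[0,0,0],[-0.0028,-0.0785,0],0.3],[[0,0,0],[-0.0028,-0.0785,0],0.3],[[0,0,0],[-0.0028,-0.0785,0],0.3],[[0,0,0],[-0.0028,-0.0785,0],0.3],[[0,0,0],[-0.0028,-0.0785,0],0.3],[[0,0,0],[-0.0028,-0.0785,0],0.3],[[0,0,0],[0,0,0],0.3],[[0,0,0],[0,0,0],0.3],[[0,0,0],[0,0,0],0.3]])

```text
time_s: 24.33
eef_pos: [0.5136, 0.0437, 0.1907]
ee_rot: [1.0, -0.002, -0.0, 0.0]
ft_force: [0.7, -1.0, -2.3]
width: 0.0314
gripper_force: 25.0
```

Request:
send_rows(commands=[[[0,0,0],[-0.0033,-0.0012,0.06],0.3],[[0,0,0],[0,0,0.05],0.3],[[0,0,0],[0,0,0.03],0.3],[[0,0,0],[0,0,0.012],0.3],[[0,0,0],[0,0,0.006],0.3],[[0,0,0],[0,0,0],0.3],[[0,0,0],[0,0,0],0.3],[[0,0,0],[0,0,0],0.3]])

```text
time_s: 25.0
eef_pos: [0.513, 0.0446, 0.1281]
ee_rot: [1.0, -0.002, 0.001, -0.0]
ft_force: [0.8, 0.2, -2.2]
width: 0.0312
gripper_force: 25.0
```

```bash
python3 snap.py P
python3 - <<'E'
import cv2,numpy as np
w=cv2.imread("pics/P.png")[150:330,150:420].astype(float)*1.5
cv2.imwrite("pics/Pc.png",cv2.resize(np.clip(w,0,255).astype(np.uint8),(780,520),interpolation=cv2.INTER_CUBIC))
E
```

```text
(no output)
```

View pics/Pc.png

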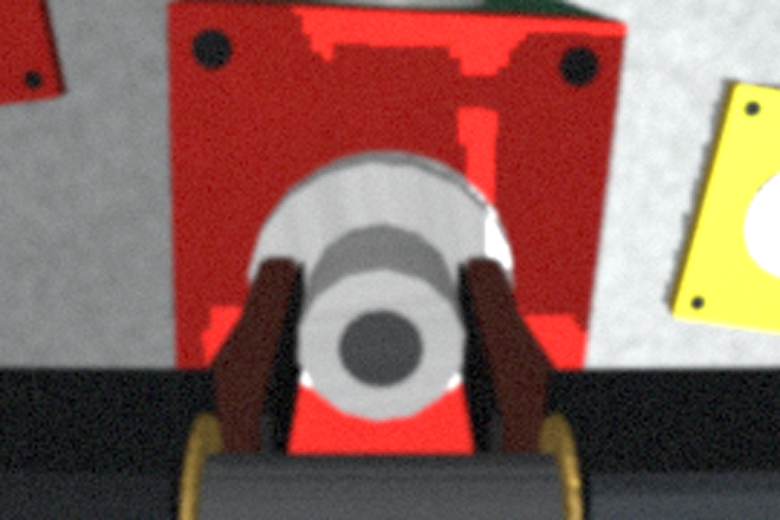

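The flange at about (380,270) sits over the pad, with a thin grey crescent on its upper right. I'll measure the flange's offset from the cover in this one view.

```bash
cat > pl.py <<'E'
from rim import *
from scipy.optimize import least_squares
def run(n,ztop):
    v=np.load(f"pics/{n}.npy");c=cam("wrist",dict(eef_pos=v[:3],ee_rot=v[3:]));w=cv2.imread(f"pics/{n}.png")
    b,g,r=[x.astype(int) for x in cv2.split(cv2.GaussianBlur(w,(3,3),0))]
    Rd=(r>g*2)&(r>25);Rd[:,:205]=0;Rd[:,372:]=0
    Lp=[];Rp=[]
    for y in range(165,250):
        q=np.where(Rd[y])[0]
        if len(q)>20: Lp.append((q[0]-.5,y));Rp.append((q[-1]+.5,y))
    out=[]
    for p in(Lp,Rp):
        l=fit(cast(c,p,.082)[:,:2]);out.append(l[3]+(513-l[2])*l[1]/l[0])
    Tp=[(x,np.where(Rd[140:200,x])[0][0]+139.5) for x in range(225,345) if Rd[140:200,x].any()]
    l=fit(cast(c,Tp,.082)[:,:2]);xt=l[2]+(out[0]+out[1]-2*l[3])/2*l[0]/l[1]
    print("cover centre x~",round(float(xt-59.9),2),"y",np.round(out,1),"mid",round(float(sum(out)/2),2))
    arc=[]
    for x in range(242,324):  # first grey pixel below the red
        for y in range(190,245):
            if r[y,x]<1.4*g[y,x] and g[y,x]>60: arc.append((x,y-.5));break
    P=cast(c,arc,ztop)[:,:2]*1000
    f=least_squares(lambda q:np.hypot(*(P-q[:2]).T)-q[2],[513,43,29],loss='soft_l1');g=least_squares(lambda q:np.hypot(*(P-q[:2]).T)-29,[513,43],loss='soft_l1')
    print(len(arc),"circle",f.x.round(2),"fixed r",g.x.round(2),"res",np.abs(f.fun).mean().round(2),"TCP",v[:3].round(4))
E
python3 -c "
from pl import *
run('P',.0957)"
```

```text
85 ang -3.19 at [539.   91.1] rms 0.17
85 ang -3.06 at [538.3  -6.6] rms 0.19
120 ang 87.17 at [574.  42.] rms 0.22
cover centre x~ 514.21 y [92.5 -5.3] mid 43.62
82 circle [518.15  43.45  27.45] fixed r [516.38  43.44] res 0.16 TCP [0.513  0.0446 0.1281]
```

Request:
send_rows(commands=[[[0,0,0],[0,0,0.002],0.3],[[0,0,0],[0,0,0.002],0.3],[[0,0,0],[0,0,0.001],0.3],[[0,0,0],[0,0,0],0.3],[[0,0,0],[0,0,0],0.3]])

```text
time_s: 25.47
eef_pos: [0.5125, 0.0449, 0.1254]
ee_rot: [1.0, -0.002, 0.0, -0.0]
ft_force: [0.6, 0.4, -0.6]
width: 0.0315
gripper_force: 25.0
```

Request:
send_rows(commands=[[[0,0,0],[0,0,0.001],0.3],[[0,0,0],[0,0,0.0005],0.3],[[0,0,0],[0,0,0],0.3],[[0,0,0],[0,0,0],0.3]])

```text
time_s: 25.8
eef_pos: [0.5125, 0.0449, 0.1254]
ee_rot: [1.0, -0.002, 0.0, -0.0]
ft_force: [-1.9, -0.5, 6.8]
width: 0.0315
gripper_force: 25.0
```

Request:
send_rows(commands=[[[0,0,0],[0,0,-0.0008],0.3],[[0,0,0],[0,0,0],0.3],[[0,0,0],[0,0,0],0.45],[[0,0,0],[0,0,0],0.7],[[0,0,0],[0,0,0],0.7],[[0,0,0],[0,0,0],0.7],[[0,0,0],[0,0,0],0.7],[[0,0,0],[0,0,-0.02],0.7],[[0,0,0],[0,0,-0.05],0.7],[[0,0,0],[0,0,-0.06],1],[[0,0,0],[0,0,-0.06],1],[[0,0,0],[0,0,-0.05],1],[[0,0,0],[-0.095,0,0],1],[[0,0,0],[-0.095,0,0],1],[[0,0,0],[0,0,0],1],[[0,0,0],[0,0,0],1],[[0,0,0],[0,0,0],1]])

```text
time_s: 27.22
eef_pos: [0.4372, 0.0452, 0.2219]
ee_rot: [1.0, -0.002, 0.001, -0.0]
ft_force: [-0.0, 1.1, 0.2]
width: 0.0877
gripper_force: 0.0
```

```bash
python3 snap.py Q
python3 - <<'E'
from rim import *
a=arm.snapshot("scene")[:,:,::-1];b=arm.snapshot("side")[:,:,::-1];w=cv2.imread("pics/Q.png")
z=lambda i,x,y,W,H,s:cv2.resize(np.ascontiguousarray(i[y:y+H,x:x+W]),s,interpolation=cv2.INTER_CUBIC).astype(float)*1.5
o=np.hstack([np.vstack([z(a,270,185,110,85,(380,294)),z(b,215,200,110,85,(380,294))]),z(w,200,70,160,225,(418,588))])
cv2.imwrite("pics/Qc.png",np.clip(o,0,255).astype(np.uint8))
v=np.load("pics/Q.npy");c=cam("wrist",dict(eef_pos=v[:3],ee_rot=v[3:]))
r,k=redrect(c,w,tuple(map(float,proj(c,[[.553,.043,.082]])[0])));print(v[:3],r)
g=w.astype(int);m=((g[...,2]<1.4*g[...,1])&(g[...,1]>60)).astype(np.uint8)
kk=np.zeros_like(m);cv2.fillConvexPoly(kk,cv2.convexHull(k),1);kk=cv2.erode(kk,np.ones((13,13)))
k2=max(cv2.findContours(m*kk,cv2.RETR_EXTERNAL,cv2.CHAIN_APPROX_NONE)[0],key=cv2.contourArea)
for zz in(.085,.093):
    e=cv2.fitEllipse((cast(c,cv2.convexHull(k2).reshape(-1,2),zz)[:,:2]*1000).astype(np.float32));print(zz,np.round(e[0],2),np.round(e[1],2))
E
```

```text
[0.43720653 0.04520342 0.22186009] ((513.6796264648438, 43.46397399902344), (98.29524230957031, 117.47808837890625), 87.02035522460938)
0.085 [513.75  44.43] [59.34 60.22]
0.093 [513.76  44.43] [57.6  58.46]
```

View pics/Qc.png

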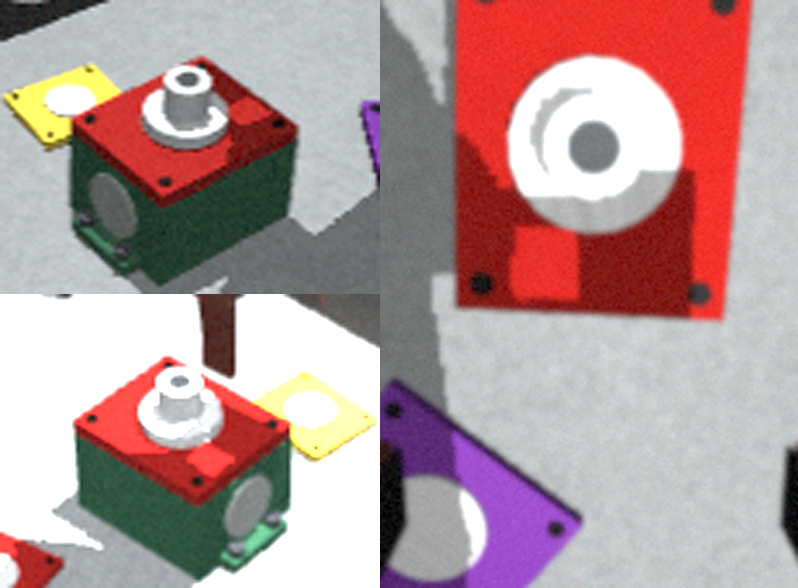

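The cap stands on the pad at about (595,145) in the right panel, and the cover looks flush in both side panels. There may be about 1 mm of cap offset in y, so I'll check with the edge lines.

```bash
cat > q.py <<'E'
from rim import *
def run(n,ctr=(.5137,.0437)):
    v=np.load(f"pics/{n}.npy");c=cam("wrist",dict(eef_pos=v[:3],ee_rot=v[3:]));w=cv2.imread(f"pics/{n}.png")
    r,k=redrect(c,w,tuple(map(float,proj(c,[[ctr[0]+.04,ctr[1],.082]])[0])))
    P=cast(c,k.reshape(-1,2),.082)[:,:2];a=np.radians(r[2]-90);ax=np.array([np.cos(a),np.sin(a)]);ay=np.array([-ax[1],ax[0]])
    q=(P-np.array(r[0])/1000);u,t=q@ax,q@ay;E=[]
    for i,m in enumerate(((u>.055)&(abs(t)<.04),(u<-.055)&(abs(t)<.04),(t>.045)&(abs(u)<.05),(t<-.045)&(abs(u)<.05))):
        E.append(np.median((u,u,t,t)[i][m])*1000)
    o=np.array(r[0])+ax*(E[0]+E[1])/2+ay*(E[2]+E[3])/2
    print(n,"cover centre",o.round(2),"size",round(E[0]-E[1],1),round(E[2]-E[3],1),"yaw",round(r[2]-90,2))
    g=cv2.GaussianBlur(w,(3,3),0).astype(int);m=((g[...,2]<1.5*g[...,1])&(g[...,1]>50)).astype(np.uint8)
    kk=np.zeros_like(m);cv2.fillConvexPoly(kk,cv2.convexHull(k),1);kk=cv2.erode(kk,np.ones((9,9)))
    k2=max(cv2.findContours(m*kk,cv2.RETR_EXTERNAL,cv2.CHAIN_APPROX_NONE)[0],key=cv2.contourArea)
    e=cv2.minEnclosingCircle((cast(c,cv2.convexHull(k2).reshape(-1,2),.093)[:,:2]*1000).astype(np.float32))
    F=cast(c,k2.reshape(-1,2),.093)[:,:2]*1000
    print("flange circle",np.round(e[0],2),2*e[1],"extents x",F[:,0].min().round(1),F[:,0].max().round(1),"y",F[:,1].min().round(1),F[:,1].max().round(1),"mid",((F.min(0)+F.max(0))/2).round(2))
E
python3 -c "
from q import *
run('Q')"
```

```text
Q cover centre [513.9   43.53] size 116.1 97.4 yaw -2.98
flange circle [513.71  44.28] 58.6633186340332 extents x 484.9 542.7 y 15.1 73.0 mid [513.78  44.04]
```

Request:
send_rows(commands=[[[0,0,0],[0.0125,-0.09,0.025],1],[[0,0,0],[0.0125,-0.09,0.025],1],[[0,0,0],[0.0125,-0.09,0.025],1],[[0,0,0],[0.0125,-0.09,0.025],1],[[0,0,0],[0,0,0],1],[[0,0,0],[0,0,0],1],[[0,0,0],[0,0,0],1]])

```text
time_s: 27.95
eef_pos: [0.4571, 0.1886, 0.1804]
ee_rot: [1.0, -0.002, -0.001, 0.0]
ft_force: [-0.6, -0.9, -0.2]
width: 0.0873
gripper_force: 0.0
```

```bash
python3 snap.py L2
```

Request:
send_rows(commands=[[[0,0,0],[0,0.09,0],1],[[0,0,0],[0,0.09,0],1],[[0,0,0],[0,0.09,0],1],[[0,0,0],[0,0.09,0],1],[[0,0,0],[0,0.09,0],1],[[0,0,0],[0,0.09,0],1],[[0,0,0],[0,0.09,0],1],[[0,0,0],[0,0.09,0],1],[[0,0,0],[0,0,0],1],[[0,0,0],[0,0,0],1],[[0,0,0],[0,0,0],1]])

```text
time_s: 28.92
eef_pos: [0.4556, -0.0996, 0.1813]
ee_rot: [1.0, -0.003, 0.0, -0.0]
ft_force: [0.3, -0.4, -1.0]
width: 0.088
gripper_force: 0.0
```

```bash
python3 snap.py R2
python3 - <<'E'
from rim import *
for n,sg in(("L",-1),("Rr",1),("L2",-1),("R2",1)):
    v=np.load(f"pics/{n}.npy");c=cam("wrist",dict(eef_pos=v[:3],ee_rot=v[3:]));w=cv2.imread(f"pics/{n}.png")
    b,g,r=[x.astype(int) for x in cv2.split(cv2.GaussianBlur(w,(3,3),0))]
    G=(g>r*1.3)&(g>b*1.05); Rd=(r>g*2)&(r>25)
    if sg<0: G[:,:340]=0;G[:,440:]=0;Rd[:,:370]=0;Rd[:,540:]=0
    else: G[:,:150]=0;G[:,220:]=0;Rd[:,:30]=0;Rd[:,220:]=0
    bot,rd=[],[]
    for y in range(95,190):
        x=np.where(G[y])[0];q=np.where(Rd[y])[0]
        if len(x)<5 or len(q)<20: continue
        bot.append((x[0]-.5 if sg<0 else x[-1]+.5,y));rd.append((q[0]-.5 if sg<0 else q[-1]+.5,y))
    def ed(p,z):
        l=fit(cast(c,p,z)[:,:2]);return round(float(l[3]+(513-l[2])*l[1]/l[0]),2)
    print(n,v[:3].round(4),"y@513: wallfoot",ed(bot,0.),"red",ed(rd,.07))
E
```

```text
95 ang -2.71 at [517.5  91.9] rms 0.34
95 ang -2.97 at [521.6  90.3] rms 0.24
L [0.4585 0.1887 0.1798] y@513: wallfoot 92.1 red 90.76
95 ang -2.95 at [519.7  -5.7] rms 0.33
95 ang -2.74 at [518.6  -7.7] rms 0.27
Rr [ 0.4568 -0.0998  0.1804] y@513: wallfoot -5.33 red -7.48
95 ang -2.87 at [516.   91.9] rms 0.36
95 ang -3.06 at [520.2  92. ] rms 0.27
L2 [0.4571 0.1886 0.1804] y@513: wallfoot 92.08 red 92.34
95 ang -3.01 at [524.6  -5.9] rms 0.34
95 ang -2.96 at [519.6  -6.3] rms 0.27
R2 [ 0.4556 -0.0996  0.1813] y@513: wallfoot -5.27 red -5.94
```

```bash
python3 -c "
from workcell import arm;print(arm.sign_off())"
```

```text
the job is handed in; nothing more can be done
None
```

The job is handed in: by my camera measurements the cover sits flush on the housing to within about 0.7 mm, and the medium cap is centred on its pad to within about 0.7 mm; it took about 29 s of the 58 s.

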